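# Put the forming stack away on a jeweller's bench

### The job

The pressing is finished: take the forming stack on the jeweller's bench apart and put each part away, set down gently and lying flat in the recess of its own wooden storage plaque: the red-topped pusher in the red recess, the brass die in the yellow one, the blue pad in the blue one and the square steel block squarely in the black square one. Keep every part upright, do not drop or topple anything, and leave the ring cone and the green jar where they stand.

Things in the scene. Friction and masses are not known exactly. Their poses are not given: they have to be found in the camera images.
- pusher: steel pusher: upright dark steel cylinder, diameter 26 mm, 36 mm high, its upper 10 mm painted red; about 0.14 kg. Top of the stack at the start (stands on the brass die). Origin: centre of its underside; z is its axis, up.
- die: brass forming die: solid yellow brass disc, diameter 38 mm, 24 mm high; about 0.22 kg. Third from the bottom (lies on the blue pad, under the pusher). Origin: centre of its underside; z is its axis, up.
- pad: hard urethane pad: blue disc, diameter 50 mm, 24 mm high; about 0.06 kg. Lies on the steel block, under the brass die. Origin: centre of its underside; z is its axis, up.
- block: bench block: bright steel square block 62 x 62 mm, 22 mm high; about 0.65 kg. The bottom of the stack, standing on the bench. The parts lie loosely on one another, concentric within about 2 mm, each lower one showing a ledge of about 6 mm round the next. Origin: centre of its underside; x and y along its sides, z up.
- home_red: storage plaque: light wooden tile 96 x 96 mm, 7 mm thick, fixed flat on the bench; in its middle a recess, round, diameter 42 mm, with a red floor, 3 mm deep (floor 4 mm above the bench; the rim stands 3 mm up round a part lying in it, so keep fingertips higher than that). Home of the red-topped pusher. Origin: centre of the tile's underside; x, y along its edges, z up.
- home_yellow: storage plaque: light wooden tile 96 x 96 mm, 7 mm thick, fixed flat on the bench; in its middle a recess, round, diameter 54 mm, with a yellow floor, 3 mm deep (floor 4 mm above the bench; the rim stands 3 mm up round a part lying in it, so keep fingertips higher than that). Home of the brass die. Origin: centre of the tile's underside; x, y along its edges, z up.
- home_blue: storage plaque: light wooden tile 96 x 96 mm, 7 mm thick, fixed flat on the bench; in its middle a recess, round, diameter 66 mm, with a blue floor, 3 mm deep (floor 4 mm above the bench; the rim stands 3 mm up round a part lying in it, so keep fingertips higher than that). Home of the blue pad. Origin: centre of the tile's underside; x, y along its edges, z up.
- home_square: storage plaque: light wooden tile 96 x 96 mm, 7 mm thick, fixed flat on the bench; in its middle a recess, square, 78 x 78 mm with its sides along the tile's edges, with a black floor, 3 mm deep (floor 4 mm above the bench; the rim stands 3 mm up round a part lying in it, so keep fingertips higher than that). Home of the square steel block (in any of its four quarter turns). Origin: centre of the tile's underside; x, y along its edges, z up.
- cone: bystander, to be left alone: small dark wooden display cone, foot diameter 42 mm, 58 mm high, with a finished gold-coloured ring on it; loose. Origin: centre of its underside, z up.
- jar: bystander, to be left alone: small green glass jar with a white cap, diameter 42 mm, 50 mm high; loose. Origin: centre of its underside, z up.
Not all that is in view belongs to the job. Of the things like the pad, leave any that is turquoise; of the rest the smaller one is meant.

How it is judged:
At the end, for the whole second after the job is handed in: Each part lies in the recess of its own plaque: centre within 13 mm of the plaque's centre, underside down on the recess floor (less than 6.2 mm above the plaque's underside), upright within 0.05 rad, at rest and released (horizontal distance between pusher and home_red below 0.013 m and z of pusher in the frame of home_red between 0.002 and 0.0062 m and angle between each of pusher, die, pad, block's own z axis and vertical below 0.05 rad and linear speed of each of pusher, die, pad, block below 0.02 m/s and contact force between each of pusher, die, pad, block and the fingers below 0.05 N and horizontal distance between die and home_yellow below 0.013 m and z of die in the frame of home_yellow between 0.002 and 0.0062 m and horizontal distance between pad and home_blue below 0.013 m and z of pad in the frame of home_blue between 0.002 and 0.0062 m and horizontal distance between block and home_square below 0.013 m and z of block in the frame of home_square between 0.002 and 0.0062 m); the robot touches nothing.
It fails at once if the ring cone or the jar is displaced by more than 30 mm or toppled (distance of any of cone, jar from where it was at the start of the episode above 0.03 m or angle between any of cone, jar's own z axis and vertical above 0.5 rad).
It fails at once if a part of the stack is tipped over (more than 40 degrees from upright) (angle between any of pusher, die, pad, block's own z axis and vertical above 0.7 rad).
It fails at once if a part is dropped into a plaque (it comes down faster than 0.7 m/s, as from 25 mm or more) ((horizontal distance between pusher and home_red below 0.03 m and z of pusher in the frame of home_red below 0.03 m and linear speed of pusher above 0.7 m/s) or (horizontal distance between die and home_yellow below 0.03 m and z of die in the frame of home_yellow below 0.03 m and linear speed of die above 0.7 m/s) or (horizontal distance between pad and home_blue below 0.03 m and z of pad in the frame of home_blue below 0.03 m and linear speed of pad above 0.7 m/s) or (horizontal distance between block and home_square below 0.03 m and z of block in the frame of home_square below 0.03 m and linear speed of block above 0.7 m/s)).
It also fails if it takes over 109 s, if anything falls off the work surface, if the arm or the gripper's body presses on something with over 40 N, if the wrist force passes 120 N, or if a joint passes its speed limit or range.

### The arm

A 6-joint arm with a two-finger parallel gripper is mounted at the origin on the work surface. World frame = base frame: x ahead of the robot, y to its left, z up, the work surface at z = 0. Lengths are in m, angles in rad, forces in N, time in s.
With the tool pointing down it reaches from about 0.4 to 0.825 m from the base axis. Payload 7 kg.
Tool frame: the origin (TCP) lies midway between the tips of the shut fingers; the grasp point (between the pads) lies 19 mm behind it; z points along the fingers, y is the line along which they close (so a half turn about z gives the same grasp; the last joint's range is limited). The gripper opens to 88 mm and grips with 3 to 60 N. Pads are 19 mm wide; open, the fingers measure 130 mm over their backs; the gripper's body (78 mm by 193 mm) begins 47 mm behind the grasp point.
Start: joints at [-0.83, 0.359, 0.012, 0, -1.224, -0.288], TCP at [0.295, -0.607, 0.227] pointing down, gripper open.
Joint ranges: [-3.07, 3.07], [-1.43, 2.12], [-1.02, 1.25], [-3.03, 1.67], [-3.05, -0], [-3.03, 3.03]. Speed limits (rad/s): [2.39, 2.39, 3.01, 3.14, 3.14, 3.14].

### API

Orientations are given as [roll, pitch, yaw] about the fixed x, y, z axes, in that order (R = Rz(yaw) Ry(pitch) Rx(roll)).
In Python, from station import monitor, viewer, arm gives the robot as it stands.
- The arm moves only by the tool move_arm, never from a script. Its argument "deltas" is a list that holds one entry, the list of rows, each a list of 7 numbers: the turn, a rotation vector about the tool's x, y, z in degrees, then the shift along the tool's x, y, z in m, then the finger opening in m, from 0 to 0.0876. A call has 1 to 12 rows; each row is the pose to reach, as a shift and turn from the pose commanded when the call began, along the tool's axes at that moment; what a row does not reach only later rows make up. A row lasts 1/12 s, in which the tool goes at most 41.7 mm and 7.16 degrees, less where a joint would pass 70% of its speed; a pose out of reach is approached as far as the arm can. A call with a gripper value outside its range is refused whole. The fingers move at their own pace and stop on an object; "force" is the grip in N (left out, the last holds). Time passes only in rows, so rows that repeat a pose let the fingers close. It gives the time, the measured TCP pose, the force and the opening at its end, in the units of the state.
- monitor.get_state(): the state, without advancing time (a new reading comes with each control period).
- viewer.grab_frame(name): name is "scene" or "top" or "wrist"; returns a dict with "frame" (420x560x3 uint8, blue, green, red), "vfov" (degrees; the focal length in pixels is half the picture's height over the tangent of half this angle, whatever the lens; pixels are square), "cx", "cy" (the principal point, pixels), "xyz" and "orientation" of the camera in the world; the wrist camera has in their place "hand_eye" (4x4, takes a point from camera to tool coordinates, whose origin is the TCP and whose axes are the flange's). Camera axes: x right, y down, z forward; pixel columns grow to the right and rows downward; lengths in m; the calibration is good to about 2 mm. A picture is of the moment at which its call begins: read the wrist's pose just before it. There is no depth.
- arm.job_done(): hands the job in, once; it reports no verdict.
The state is a dict: "t": time; "q": joint angles; "qd": joint speeds; "joint_efforts": joint torques, N m; "eef_pos": TCP position; "ee_rot": TCP orientation; "force": force on the tool from outside, world axes, zero at the start; "moment": the same for the moment, N m; "width": finger opening in m.
Only numpy, scipy, OpenCV 4.12 (cv2) and the standard library are available. Lean on these libraries where they do the work, as an engineer would, in place of code of your own. Each camera call takes 0.05 s, during which the arm holds its last target. There are 200 camera calls.

## Working session

There is one attempt and no reset: what is moved stays moved. The work goes in short steps, Python scripts to look and compute and a tool call to move; the robot and the scene stay as the last step left them, time stands still between calls to the robot, and variables do not carry over. Pictures are saved under pics/ and viewed, on a budget of 14 in all, crops included, one or two more only if the job needs it, and the job is handed in when it is done.

Besides the shell and the picture viewer there is one more tool, called after ">>>" by a JSON object that holds its "name" and its "arguments". move_arm: Moves the arm, as the interface text tells. Its arguments: {"type":"object","properties":{"deltas":{"type":"array","items":{"type":"array","items":{"type":"array","items":{"type":"number"}}}},"force":{"type":"number"}},"required":["deltas"]}

```bash
mkdir -p pics; cat > h.py <<'E'
import numpy as np, cv2
from scipy.spatial.transform import Rotation as R
from station import monitor, viewer, arm
def st(): return monitor.get_state()
def grab(n):
    s=st(); f=viewer.grab_frame(n); im=np.array(f["frame"]); 
    fl=im.shape[0]/2/np.tan(np.radians(f["vfov"])/2)
    if n=="wrist":
        T=np.eye(4); T[:3,:3]=R.from_euler('xyz',s["ee_rot"]).as_matrix(); T[:3,3]=s["eef_pos"]
        T=T@np.array(f["hand_eye"])
    else:
        T=np.eye(4); T[:3,3]=f["xyz"]; o=np.array(f["orientation"])
        T[:3,:3]=o if o.shape==(3,3) else R.from_euler('xyz',o).as_matrix()
    return im,(fl,f["cx"],f["cy"],T)
def ray(c,uv,z):
    fl,cx,cy,T=c; d=T[:3,:3]@np.array([(uv[0]-cx)/fl,(uv[1]-cy)/fl,1.]); o=T[:3,3]
    return o+d*(z-o[2])/d[2]
def proj(c,p):
    fl,cx,cy,T=c; q=T[:3,:3].T@(np.array(p)-T[:3,3]); return np.array([cx+fl*q[0]/q[2],cy+fl*q[1]/q[2]])
E
python3 - <<'E'
from h import *
print(st())
for n in("scene","top","wrist"):
    im,c=grab(n); cv2.imwrite(f"pics/{n}0.png",im); print(n,c)
    np.save(f"pics/{n}0.npy",np.array(c,dtype=object),allow_pickle=True)
E
```

```text
{'t': 0.0, 'q': array([-8.29894732e-01,  3.59331631e-01,  1.10703256e-02, -3.22155056e-04,
       -1.22409854e+00, -2.88060430e-01]), 'qd': array([-0.00115208, -0.00038218, -0.00125306, -0.00060681, -0.00208932,
       -0.00062119]), 'joint_efforts': array([-1.56618033e-03, -5.82715523e+01,  2.93035895e+01,  6.99687347e+00,
        6.42518105e-03, -1.58084058e-04]), 'eef_pos': array([ 0.2950611 , -0.60655936,  0.22566846]), 'ee_rot': array([ 3.14000751e+00, -1.53851023e-04, -2.68886107e+00]), 'force': array([0.1854756 , 0.06546602, 0.56063365]), 'moment': array([-0.01800989,  0.01958157,  0.02237134]), 'width': 0.08784528707783223}
scene (np.float64(389.3515880378241), 284.37313273218535, 209.2589395178648, array([[-0.30546239,  0.77573601, -0.55220139,  0.94943994],
       [ 0.95220321,  0.24966386, -0.17600287,  0.19251352],
       [ 0.00133297, -0.57957019, -0.81492123,  0.68220428],
       [ 0.        ,  0.        ,  0.        ,  1.        ]]))
top (np.float64(444.1247866714844), 286.5871352374345, 206.90290426667553, array([[-0.02705241, -0.99485735,  0.09760641,  0.45379202],
       [-0.99958379,  0.02594295, -0.01261814,  0.06578782],
       [ 0.01002105, -0.09790714, -0.9951451 ,  0.92805472],
       [ 0.        ,  0.        ,  0.        ,  1.        ]]))
wrist (np.float64(348.72231008759496), 277.24658195523466, 206.164268333191, array([[-0.43750306,  0.86981021,  0.22808172,  0.23289693],
       [ 0.89921628,  0.4228935 ,  0.11212118, -0.63594512],
       [ 0.00106987,  0.25414815, -0.96716471,  0.38388751],
       [ 0.        ,  0.        ,  0.        ,  1.        ]]))
```

View pics/scene0.png

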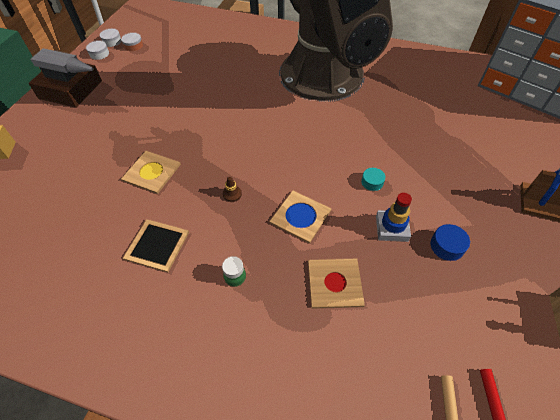

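View pics/top0.png

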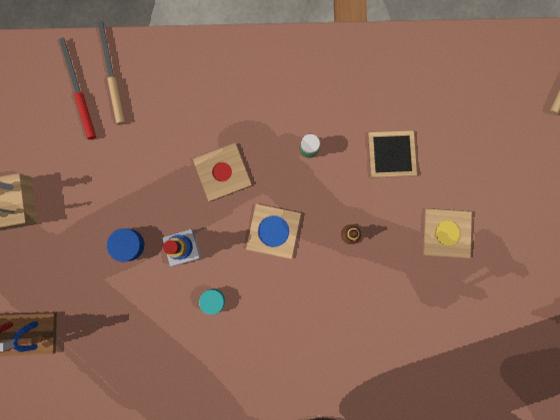

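The scene shows the stack (top view: block about (181,248), red top (171,247)). The large blue disc at (125,245) and the turquoise disc at (211,302) are decoys. The plaques are at red (222,172), blue (274,231), black (392,154) and yellow (447,233). The cone is at (351,234) and the jar at (310,146).

```bash
cat > m.py <<'E'
from h import *
im=cv2.imread("pics/top0.png"); c=np.load("pics/top0.npy",allow_pickle=True)
hsv=cv2.cvtColor(im,cv2.COLOR_BGR2HSV)
def m(lo,hi): return cv2.inRange(hsv,np.array(lo),np.array(hi))
red=m((0,180,80),(4,255,255))|m((174,180,80),(180,255,255))
M=dict(red=red,yel=m((22,140,100),(34,255,255)),blue=m((105,160,60),(125,255,255)),black=m((0,0,0),(180,255,45)),white=m((0,0,150),(180,60,255)),turq=m((80,120,80),(98,255,255)),wood=m((8,60,130),(22,170,255)))
for n,k in M.items():
    cs,_=cv2.findContours(k,cv2.RETR_EXTERNAL,cv2.CHAIN_APPROX_NONE)
    for q in cs:
        a=cv2.contourArea(q)
        if a<60 : continue
        (u,v),wh,ang=cv2.minAreaRect(q); 
        if not(90<u<500 and 80<v<330): continue
        b=cv2.boxPoints(((u,v),wh,ang))
        z={'red':.005,'wood':.007}.get(n,.005)
        p=ray(c,(u,v),z); e=ray(c,b[1],z)-ray(c,b[0],z)
        print(n,a,np.round([u,v,*wh],1),'p',np.round(p[:2],4),'yaw',round(np.degrees(np.arctan2(e[1],e[0]))%90,1),'z106',np.round(ray(c,(u,v),.106)[:2],4))
E
python3 m.py
```

```text
red 127.5 [170. 247.  12.  14.] p [0.4674 0.297 ] yaw 88.5 z106 [0.466  0.2717]
red 234.5 [221.8 171.3  17.   17.7] p [0.6232 0.1883] yaw 44.4 z106 [0.6046 0.1749]
yel 449.0 [447.5 233.   24.   23. ] p [ 0.481  -0.2797] yaw 88.5 z106 [ 0.478  -0.2419]
blue 86.5 [182.5 247.   22.   17. ] p [0.4668 0.2712] yaw 88.5 z106 [0.4653 0.2488]
blue 850.0 [125.  244.5  31.   36. ] p [0.4751 0.3896] yaw 88.5 z106 [0.4728 0.3541]
blue 661.5 [273.5 230.5  29.   29. ] p [0.4958 0.0826] yaw 88.8 z106 [0.4912 0.0808]
black 1125.5 [392.4 153.6  34.5  35.6] p [ 0.6519 -0.1732] yaw 1.4 z106 [ 0.6302 -0.147 ]
white 92.5 [182.3 260.9  31.   10.9] p [0.4382 0.2717] yaw 88.1 z106 [0.4399 0.2492]
white 251.0 [310. 143.  18.  18.] p [0.6791 0.0008] yaw 88.6 z106 [0.6544 0.0079]
turq 448.5 [211.5 301.5  23.8  24.6] p [0.3543 0.2126] yaw 51.9 z106 [0.3652 0.1966]
wood 198229.5 [279.5 209.5 419.  559. ] p [0.5391 0.069 ] yaw 88.8 z106 [0.5299 0.0687]
```

>>> {"name": "move_arm", "arguments": {"deltas": [[[0, 0, -5.3, -0.032, 0.027, -0.002, 0.0876], [0, 0, -10.7, -0.064, 0.0535, -0.004, 0.0876], [0, 0, -16, -0.096, 0.08, -0.006, 0.0876], [0, 0, -21.4, -0.128, 0.107, -0.008, 0.0876], [0, 0, -26.7, -0.16, 0.134, -0.01, 0.0876], [0, 0, -32, -0.192, 0.161, -0.012, 0.0876], [0, 0, -37.4, -0.224, 0.187, -0.014, 0.0876], [0, 0, -42.7, -0.256, 0.214, -0.017, 0.0876], [0, 0, -48, -0.288, 0.241, -0.019, 0.0876], [0, 0, -53.4, -0.32, 0.268, -0.021, 0.0876], [0, 0, -58.7, -0.352, 0.295, -0.023, 0.0876], [0, 0, -64.1, -0.384, 0.321, -0.025, 0.0876]]]}}

```text
t: 1.15
eef_pos: [0.4998, -0.1493, 0.2518]
ee_rot: [-3.141, 0.0, -1.565]
force: [0.2, -0.8, 0.5]
width: 0.0881
```

>>> {"name": "move_arm", "arguments": {"deltas": [[[0, 0, 0.3, -0.041, 0.003, 0, 0.0876], [0, 0, 0.3, -0.082, 0.006, 0, 0.0876], [0, 0, 0.3, -0.123, 0.009, 0, 0.0876], [0, 0, 0.3, -0.164, 0.012, 0, 0.0876], [0, 0, 0.3, -0.205, 0.016, 0, 0.0876], [0, 0, 0.3, -0.246, 0.019, 0, 0.0876], [0, 0, 0.3, -0.287, 0.022, 0, 0.0876], [0, 0, 0.3, -0.328, 0.026, 0, 0.0876], [0, 0, 0.3, -0.369, 0.029, 0, 0.0876], [0, 0, 0.3, -0.4, 0.032, 0, 0.0876], [0, 0, 0.3, -0.421, 0.034, 0, 0.0876], [0, 0, 0.3, -0.421, 0.034, 0, 0.0876]]]}}

```text
t: 2.15
eef_pos: [0.4648, 0.2732, 0.2508]
ee_rot: [3.141, -0.0, -1.572]
force: [0.9, -0.5, -0.5]
width: 0.0875
```

```bash
python3 - <<'E'
from h import *
im,c=grab("wrist"); cv2.imwrite("pics/w1.png",im); np.save("pics/w1.npy",np.array(c,dtype=object)); s=st(); print(s["t"],s["eef_pos"],s["ee_rot"]); print(proj(c,(.466,.272,.106)))
E
```

```text
2.2 [0.46477935 0.2714283  0.25081268] [ 3.14074200e+00 -7.98114310e-04 -1.57257542e+00]
[274.79202158 191.7877982 ]
```

View pics/w1.png

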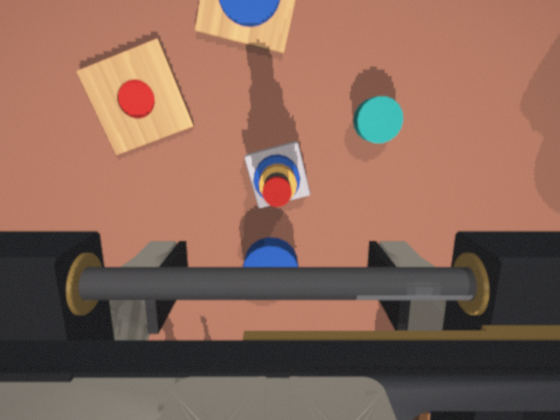

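The wrist view shows the pusher's red top at (277,191), the block turned about 13° with corners (245,157), (298,144), (309,195) and (262,208), and the red recess at (136,99).

```bash
cat > w.py <<'E'
from h import *
import sys
def blobs(im,c,col,z,amin=80):
    hsv=cv2.cvtColor(im,cv2.COLOR_BGR2HSV); m=lambda lo,hi: cv2.inRange(hsv,np.array(lo),np.array(hi))
    k={'red':m((0,180,80),(4,255,255))|m((174,180,80),(180,255,255)),'yel':m((20,120,90),(34,255,255)),'blue':m((105,160,60),(125,255,255)),'black':m((0,0,0),(180,255,45)),'gray':m((0,0,110),(180,60,255))}[col]
    k[235:]=0
    cs,_=cv2.findContours(k,cv2.RETR_EXTERNAL,cv2.CHAIN_APPROX_NONE)
    for q in cs:
        if cv2.contourArea(q)<amin: continue
        r=cv2.minAreaRect(cv2.convexHull(q)); b=cv2.boxPoints(r)
        P=np.array([ray(c,x,z)[:2] for x in q[:,0].astype(float)]).astype(np.float32)
        ctr,wh,a=cv2.minAreaRect(cv2.convexHull(P))
        print(col,'uv',np.round(r[0],1),'xy',np.round(ctr,4),'size',np.round(wh,4),'ang',round(a,1))
E
python3 - <<'E'
from w import *
im=cv2.imread("pics/w1.png"); c=np.load("pics/w1.npy",allow_pickle=True)
blobs(im,c,'red',.106); blobs(im,c,'red',.005); blobs(im,c,'gray',.022); blobs(im,c,'blue',.005)
E
```

```text
red uv [276.8 190.8] xy [0.4642 0.2712] size [0.0242 0.0249] ang 43.9
red uv [135.8  98.3] xy [0.5814 0.1927] size [0.0278 0.0289] ang 89.9
red uv [276.8 190.8] xy [0.4643 0.293 ] size [0.0322 0.0332] ang 43.9
red uv [135.8  98.3] xy [0.6205 0.1884] size [0.0371 0.0385] ang 89.9
gray uv [277.4 174.4] xy [0.4638 0.2714] size [0.0625 0.0645] ang 14.2
blue uv [274.4 170.3] xy [0.4672 0.2687] size [0.0514 0.034 ] ang 12.5
blue uv [248.5  12. ] xy [0.4934 0.102 ] size [0.0226 0.0591] ang 89.9
```

>>> {"name": "move_arm", "arguments": {"deltas": [[[0, 0, 0, 0, 0.001, 0.02, 0.05], [0, 0, 0, 0, 0.001, 0.045, 0.05], [0, 0, 0, 0, 0.001, 0.07, 0.05], [0, 0, 0, 0, 0.001, 0.095, 0.05], [0, 0, 0, 0, 0.001, 0.12, 0.05], [0, 0, 0, 0, 0.001, 0.14, 0.05], [0, 0, 0, 0, 0.001, 0.155, 0.05], [0, 0, 0, 0, 0.001, 0.165, 0.05], [0, 0, 0, 0, 0.001, 0.17, 0.05], [0, 0, 0, 0, 0.001, 0.172, 0.05], [0, 0, 0, 0, 0.001, 0.172, 0.05], [0, 0, 0, 0, 0.001, 0.172, 0.05]]], "force": 20}}

```text
t: 3.2
eef_pos: [0.4648, 0.2699, 0.0804]
ee_rot: [-3.141, 0.001, -1.575]
force: [-1.3, -0.1, 0.5]
width: 0.0499
```

>>> {"name": "move_arm", "arguments": {"deltas": [[[0, 0, 0, 0, 0, 0.001, 0.04], [0, 0, 0, 0, 0, 0.001, 0.034], [0, 0, 0, 0, 0, 0.001, 0.03], [0, 0, 0, 0, 0, 0.001, 0.026], [0, 0, 0, 0, 0, 0.001, 0.022], [0, 0, 0, 0, 0, 0.001, 0.02], [0, 0, 0, 0, 0, 0.001, 0.02], [0, 0, 0, 0, 0, 0.001, 0.02], [0, 0, 0, 0, 0, 0.001, 0.02], [0, 0, 0, 0, 0, 0.001, 0.02]]], "force": 20}}

```text
t: 4.03
eef_pos: [0.4645, 0.2698, 0.0788]
ee_rot: [-3.141, 0.0, -1.575]
force: [-1.6, -0.3, 3.9]
width: 0.0255
```

>>> {"name": "move_arm", "arguments": {"deltas": [[[0, 0, 0, 0, 0, -0.006, 0.02], [0, 0, 0, 0, 0, -0.018, 0.02], [0, 0, 0, 0, 0, -0.033, 0.02], [0, 0, 0, 0.003, -0.006, -0.043, 0.02], [0, 0, 0, 0.012, -0.023, -0.05, 0.02], [0, 0, 0, 0.024, -0.046, -0.05, 0.02], [0, 0, 0, 0.036, -0.069, -0.05, 0.02], [0, 0, 0, 0.048, -0.092, -0.05, 0.02], [0, 0, 0, 0.06, -0.115, -0.05, 0.02], [0, 0, 0, 0.071, -0.136, -0.05, 0.02], [0, 0, 0, 0.079, -0.151, -0.05, 0.02], [0, 0, 0, 0.082, -0.157, -0.05, 0.02]]]}}

```text
t: 5.03
eef_pos: [0.6223, 0.1854, 0.1277]
ee_rot: [3.14, -0.001, -1.577]
force: [0.3, 0.8, -1.6]
width: 0.0252
```

```bash
python3 - <<'E'
from w import *
im,c=grab("wrist"); cv2.imwrite("pics/w2.png",im); s=st(); print(s["t"],s["eef_pos"],s["ee_rot"],s["force"],s["width"])
im2,c2=grab("top"); cv2.imwrite("pics/t2.png",im2)
blobs(im,c,'yel',.07); blobs(im,c,'red',.005);blobs(im,c,'blue',.005)
E
```

```text
5.0833 [0.62225215 0.18540803 0.12763575] [ 3.14045649e+00 -9.36354409e-04 -1.57722926e+00] [ 1.27849798  1.12806801 -1.67794305] 0.025476557739822964
red uv [277.5 202.5] xy [0.621  0.1887] size [0.0385 0.0391] ang 89.6
blue uv [446.3  65.3] xy [0.4931 0.0834] size [0.0622 0.0621] ang 48.5
```

View pics/w2.png

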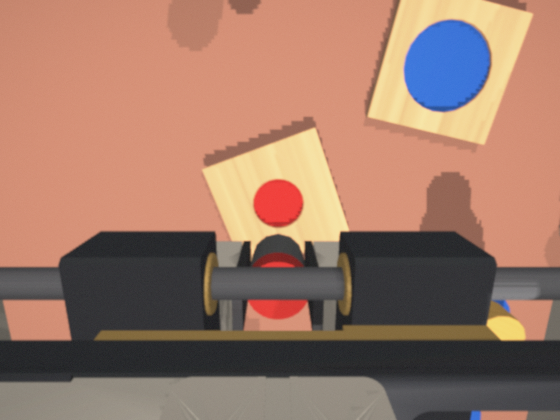

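The pusher is held upright over the red plaque, whose recess is at (278,203). Lowering it now with a 2 mm correction.

>>> {"name": "move_arm", "arguments": {"deltas": [[[0, 0, -0.2, -0.002, 0.001, 0.015, 0.02], [0, 0, -0.2, -0.002, 0.001, 0.035, 0.02], [0, 0, -0.2, -0.002, 0.001, 0.055, 0.02], [0, 0, -0.2, -0.002, 0.001, 0.073, 0.02], [0, 0, -0.2, -0.002, 0.001, 0.088, 0.02], [0, 0, -0.2, -0.002, 0.001, 0.098, 0.02], [0, 0, -0.2, -0.002, 0.001, 0.105, 0.02], [0, 0, -0.2, -0.002, 0.001, 0.109, 0.02], [0, 0, -0.2, -0.002, 0.001, 0.111, 0.02], [0, 0, -0.2, -0.002, 0.001, 0.113, 0.02], [0, 0, -0.2, -0.002, 0.001, 0.1145, 0.02], [0, 0, -0.2, -0.002, 0.001, 0.1145, 0.02]]]}}

```text
t: 6.13
eef_pos: [0.6201, 0.189, 0.0143]
ee_rot: [-3.141, 0.0, -1.572]
force: [-0.3, -0.5, -2.7]
width: 0.0253
```

>>> {"name": "move_arm", "arguments": {"deltas": [[[0, 0, 0, 0, 0, 0.0005, 0.02], [0, 0, 0, 0, 0, 0.001, 0.02], [0, 0, 0, 0, 0, 0.001, 0.02]]]}}

```text
t: 6.38
eef_pos: [0.6201, 0.1889, 0.0132]
ee_rot: [-3.141, 0.0, -1.572]
force: [0.2, -1.0, -0.9]
width: 0.0252
```

>>> {"name": "move_arm", "arguments": {"deltas": [[[0, 0, 0, 0, 0, 0.0005, 0.02], [0, 0, 0, 0, 0, 0.001, 0.02], [0, 0, 0, 0, 0, 0.001, 0.02]]]}}

```text
t: 6.63
eef_pos: [0.6201, 0.189, 0.0128]
ee_rot: [-3.141, 0.0, -1.572]
force: [-2.1, 0.9, 3.6]
width: 0.0257
```

>>> {"name": "move_arm", "arguments": {"deltas": [[[0, 0, 0, 0, 0, 0, 0.03], [0, 0, 0, 0, 0, 0, 0.036], [0, 0, 0, 0, 0, 0, 0.044], [0, 0, 0, 0, 0, 0, 0.05], [0, 0, 0, 0, 0, -0.01, 0.05], [0, 0, 0, 0, 0, -0.03, 0.05], [0, 0, 0, 0, 0, -0.055, 0.05], [0, 0, 0, 0, 0, -0.085, 0.06], [0, 0, 0, 0, 0, -0.115, 0.06], [0, 0, 0, 0, 0, -0.145, 0.06], [0, 0, 0, 0, 0, -0.165, 0.06], [0, 0, 0, 0, 0, -0.165, 0.06]]]}}

```text
t: 7.63
eef_pos: [0.6225, 0.1899, 0.1836]
ee_rot: [-3.133, 0.004, -1.571]
force: [0.5, 0.7, 0.4]
width: 0.0598
```

```bash
python3 - <<'E'
from w import *
im,c=grab("wrist"); cv2.imwrite("pics/w3.png",im); s=st(); print(s["t"],s["eef_pos"],s["ee_rot"],s["width"])
im,c=grab("top");cv2.imwrite("pics/t3.png",im[100:330,90:500].repeat(1,0)); blobs(im[:, :],c,'red',.04,50); blobs(im,c,'yel',.07,30)
E
```

```text
7.6833 [0.62138789 0.1896243  0.18090083] [-3.13633840e+00  2.90994666e-03 -1.57147363e+00] 0.05970137026851006
yel uv [447.5 227. ] xy [ 0.4907 -0.2557] size [0.0488 0.0272] ang 88.5
```

>>> {"name": "move_arm", "arguments": {"deltas": [[[0, 0, 0, -0.012, 0.022, 0, 0.06], [0, 0, 0, -0.027, 0.052, 0, 0.06], [0, 0, 0, -0.042, 0.082, 0, 0.06], [0, 0, 0, -0.057, 0.112, 0, 0.06], [0, 0, 0, -0.07, 0.137, 0, 0.06], [0, 0, 0, -0.079, 0.152, 0, 0.06], [0, 0, 0, -0.082, 0.157, 0, 0.06], [0, 0, 0, -0.082, 0.157, 0, 0.06]]]}}

```text
t: 8.4
eef_pos: [0.4619, 0.2714, 0.1766]
ee_rot: [3.141, -0.001, -1.57]
force: [-0.4, -0.0, -0.6]
width: 0.0601
```

```bash
python3 - <<'E'
from w import *
im,c=grab("wrist"); cv2.imwrite("pics/w4.png",im); s=st(); print(s["t"],s["eef_pos"],s["ee_rot"],s["width"])
print(proj(c,(.464,.2713,.07)));blobs(im,c,'red',.04); blobs(im,c,'yel',.07)
E
```

```text
8.45 [0.46273552 0.27111883 0.17661666] [ 3.14105831e+00 -6.73790141e-04 -1.57040340e+00] 0.06010800317493184
[273.18678095 203.644451  ]
red uv [94.5 95.5] xy [0.6084 0.1924] size [0.044  0.0341] ang 25.0
yel uv [272.9 205.7] xy [0.4642 0.2733] size [0.0359 0.0356] ang 64.9
```

View pics/w4.png

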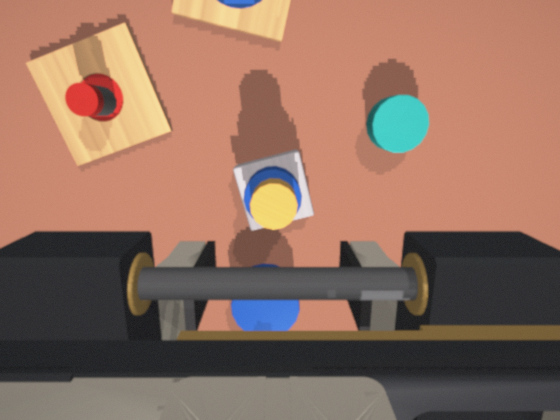

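The pusher stands in the red recess (base about (103,100), top (84,98)). The die is at (273,206). Descending on it.

>>> {"name": "move_arm", "arguments": {"deltas": [[[0, 0, 0, -0.001, -0.0015, 0.015, 0.06], [0, 0, 0, -0.001, -0.0015, 0.035, 0.06], [0, 0, 0, -0.001, -0.0015, 0.055, 0.06], [0, 0, 0, -0.001, -0.0015, 0.075, 0.06], [0, 0, 0, -0.001, -0.0015, 0.09, 0.06], [0, 0, 0, -0.001, -0.0015, 0.103, 0.06], [0, 0, 0, -0.001, -0.0015, 0.112, 0.06], [0, 0, 0, -0.001, -0.0015, 0.118, 0.06], [0, 0, 0, -0.001, -0.0015, 0.12, 0.06], [0, 0, 0, -0.001, -0.0015, 0.1215, 0.06], [0, 0, 0, -0.001, -0.0015, 0.1215, 0.06], [0, 0, 0, -0.001, -0.0015, 0.1215, 0.06]]], "force": 25}}

```text
t: 9.45
eef_pos: [0.4649, 0.2724, 0.0561]
ee_rot: [-3.141, 0.001, -1.572]
force: [0.3, -0.2, 0.3]
width: 0.06
```

>>> {"name": "move_arm", "arguments": {"deltas": [[[0, 0, 0, 0, 0, 0, 0.052], [0, 0, 0, 0, 0, 0, 0.046], [0, 0, 0, 0, 0, 0, 0.042], [0, 0, 0, 0, 0, 0, 0.039], [0, 0, 0, 0, 0, 0, 0.036], [0, 0, 0, 0, 0, 0, 0.03], [0, 0, 0, 0, 0, 0, 0.03], [0, 0, 0, 0, 0, 0, 0.03], [0, 0, 0, 0, 0, 0, 0.03], [0, 0, 0, 0, 0, 0, 0.03]]], "force": 25}}

```text
t: 10.28
eef_pos: [0.4646, 0.2721, 0.0556]
ee_rot: [-3.141, 0.0, -1.572]
force: [-1.3, 0.2, 1.9]
width: 0.0363
```

>>> {"name": "move_arm", "arguments": {"deltas": [[[0, 0, 0, 0, 0, -0.006, 0.03], [0, 0, 0, 0, 0, -0.02, 0.03], [0, 0, 0, 0, 0, -0.04, 0.03], [0, 0, 0, 0.008, 0, -0.062, 0.03], [0, 0, 0, 0.024, 0, -0.082, 0.03], [0, 0, 0, 0.048, -0.001, -0.095, 0.03], [0, 0, 0, 0.08, -0.002, -0.1, 0.03], [0, 0, 0, 0.115, -0.003, -0.1, 0.03], [0, 0, 0, 0.15, -0.004, -0.1, 0.03], [0, 0, 0, 0.185, -0.005, -0.1, 0.03], [0, 0, 0, 0.22, -0.006, -0.1, 0.03], [0, 0, 0, 0.255, -0.007, -0.1, 0.03]]]}}

```text
t: 11.28
eef_pos: [0.4706, 0.0154, 0.1557]
ee_rot: [3.142, 0.0, -1.572]
force: [0.9, -0.9, -2.0]
width: 0.0362
```

>>> {"name": "move_arm", "arguments": {"deltas": [[[0, 0, 0, 0.035, -0.001, 0, 0.03], [0, 0, 0, 0.07, -0.002, 0, 0.03], [0, 0, 0, 0.105, -0.003, 0, 0.03], [0, 0, 0, 0.14, -0.004, 0, 0.03], [0, 0, 0, 0.175, -0.005, 0, 0.03], [0, 0, 0, 0.208, -0.006, 0, 0.03], [0, 0, 0, 0.238, -0.007, 0, 0.03], [0, 0, 0, 0.263, -0.008, 0, 0.03], [0, 0, 0, 0.282, -0.009, 0, 0.03], [0, 0, 0, 0.293, -0.009, 0, 0.03], [0, 0, 0, 0.297, -0.009, 0, 0.03], [0, 0, 0, 0.297, -0.009, 0, 0.03]]]}}

```text
t: 12.28
eef_pos: [0.4796, -0.2804, 0.1552]
ee_rot: [3.141, 0.0, -1.573]
force: [-0.2, 0.5, -2.0]
width: 0.0363
```

```bash
python3 - <<'E'
from w import *
im,c=grab("wrist"); cv2.imwrite("pics/w5.png",im); s=st(); print(s["t"],s["eef_pos"],s["ee_rot"],s["width"],s["force"])
blobs(im,c,'yel',.005)
E
```

```text
12.3333 [ 0.47966062 -0.27967667  0.15527427] [ 3.14100688e+00  4.21284018e-04 -1.57255076e+00] 0.035990923682354195 [ 0.05759616  0.0900871  -2.90550794]
yel uv [277.  192.5] xy [ 0.4788 -0.2791] size [0.051  0.0544] ang 89.8
```

View pics/w5.png

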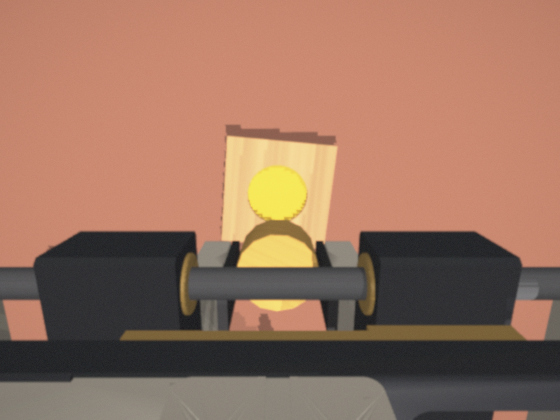

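The yellow recess is at (277,193) and the held die at (277,262). They line up within about 1 mm, so I am lowering it.

>>> {"name": "move_arm", "arguments": {"deltas": [[[0, 0, 0, 0, 0, 0.015, 0.03], [0, 0, 0, 0, 0, 0.04, 0.03], [0, 0, 0, 0, 0, 0.065, 0.03], [0, 0, 0, 0, 0, 0.088, 0.03], [0, 0, 0, 0, 0, 0.107, 0.03], [0, 0, 0, 0, 0, 0.12, 0.03], [0, 0, 0, 0, 0, 0.129, 0.03], [0, 0, 0, 0, 0, 0.135, 0.03], [0, 0, 0, 0, 0, 0.138, 0.03], [0, 0, 0, 0, 0, 0.14, 0.03], [0, 0, 0, 0, 0, 0.141, 0.03], [0, 0, 0, 0, 0, 0.141, 0.03]]]}}

```text
t: 13.33
eef_pos: [0.4804, -0.28, 0.015]
ee_rot: [-3.141, -0.0, -1.572]
force: [-0.6, 0.1, -2.0]
width: 0.0359
```

>>> {"name": "move_arm", "arguments": {"deltas": [[[0, 0, 0, 0, 0, 0.0005, 0.03], [0, 0, 0, 0, 0, 0.001, 0.03], [0, 0, 0, 0, 0, 0.001, 0.03]]]}}

```text
t: 13.58
eef_pos: [0.4802, -0.28, 0.0138]
ee_rot: [-3.141, -0.0, -1.572]
force: [-0.4, 0.4, -2.5]
width: 0.0362
```

>>> {"name": "move_arm", "arguments": {"deltas": [[[0, 0, 0, 0, 0, 0.0005, 0.03], [0, 0, 0, 0, 0, 0.001, 0.03], [0, 0, 0, 0, 0, 0.001, 0.03]]]}}

```text
t: 13.83
eef_pos: [0.4802, -0.2801, 0.0136]
ee_rot: [-3.141, -0.0, -1.571]
force: [-2.2, 2.5, 8.1]
width: 0.0364
```

>>> {"name": "move_arm", "arguments": {"deltas": [[[0, 0, 0, 0, 0, 0, 0.04], [0, 0, 0, 0, 0, 0, 0.046], [0, 0, 0, 0, 0, 0, 0.052], [0, 0, 0, 0, 0, 0, 0.058], [0, 0, 0, 0, 0, -0.01, 0.06], [0, 0, 0, 0, 0, -0.03, 0.06], [0, 0, 0, 0, 0, -0.055, 0.07], [0, 0, 0, 0, 0, -0.085, 0.075], [0, 0, 0, 0, 0, -0.115, 0.075], [0, 0, 0, 0, 0, -0.14, 0.075], [0, 0, 0, 0, 0, -0.156, 0.075], [0, 0, 0, 0, 0, -0.156, 0.075]]]}}

```text
t: 14.83
eef_pos: [0.4821, -0.2807, 0.1735]
ee_rot: [-3.135, -0.002, -1.571]
force: [0.6, -0.1, -0.4]
width: 0.0747
```

```bash
python3 - <<'E'
from w import *
im,c=grab("wrist"); s=st(); print(s["t"],s["eef_pos"],s["width"])
blobs(im,c,'yel',.028)
E
```

```text
14.8833 [ 0.48118237 -0.28028325  0.17136702] 0.07483608733659255
yel uv [281.  190.5] xy [ 0.4789 -0.2828] size [0.0498 0.0482] ang 0.0
```

>>> {"name": "move_arm", "arguments": {"deltas": [[[0, 0, 0, -0.01, 0, 0, 0.075], [0, 0, 0, -0.035, 0, 0, 0.075], [0, 0, 0, -0.07, 0.001, 0, 0.075], [0, 0, 0, -0.108, 0.002, 0, 0.075], [0, 0, 0, -0.146, 0.003, 0, 0.075], [0, 0, 0, -0.184, 0.004, 0, 0.075], [0, 0, 0, -0.222, 0.005, 0, 0.075], [0, 0, 0, -0.26, 0.006, 0, 0.075], [0, 0, 0, -0.298, 0.007, 0, 0.075], [0, 0, 0, -0.336, 0.008, 0, 0.075], [0, 0, 0, -0.374, 0.009, 0, 0.075], [0, 0, 0, -0.412, 0.01, 0, 0.075]]]}}

```text
t: 15.88
eef_pos: [0.469, 0.1338, 0.1678]
ee_rot: [3.14, -0.001, -1.572]
force: [1.4, -0.7, 0.3]
width: 0.0752
```

>>> {"name": "move_arm", "arguments": {"deltas": [[[0, 0, 0, -0.038, 0.001, 0, 0.075], [0, 0, 0, -0.075, 0.003, 0, 0.075], [0, 0, 0, -0.105, 0.004, 0, 0.075], [0, 0, 0, -0.127, 0.005, 0, 0.075], [0, 0, 0, -0.138, 0.006, 0, 0.075], [0, 0, 0, -0.14, 0.006, 0, 0.075], [0, 0, 0, -0.14, 0.006, 0, 0.075]]]}}

```text
t: 16.47
eef_pos: [0.4638, 0.272, 0.1676]
ee_rot: [3.14, -0.001, -1.571]
force: [-0.6, -0.5, -1.0]
width: 0.0749
```

```bash
python3 - <<'E'
from w import *
im,c=grab("wrist"); s=st(); print(s["t"],s["eef_pos"],s["ee_rot"],s["width"]);cv2.imwrite("pics/w6.png",im)
blobs(im,c,'blue',.046); blobs(im,c,'gray',.022)
im,c=grab("top");cv2.imwrite("pics/t6.png",im)
E
```

```text
16.5167 [0.46397106 0.27137306 0.16786337] [ 3.14043489e+00 -1.15006724e-03 -1.57160556e+00] 0.07509290774668197
blue uv [274.1 197.3] xy [0.4653 0.2708] size [0.0465 0.0493] ang 16.7
gray uv [275.8 191.5] xy [0.4639 0.2715] size [0.0625 0.0648] ang 14.8
```

View pics/w6.png

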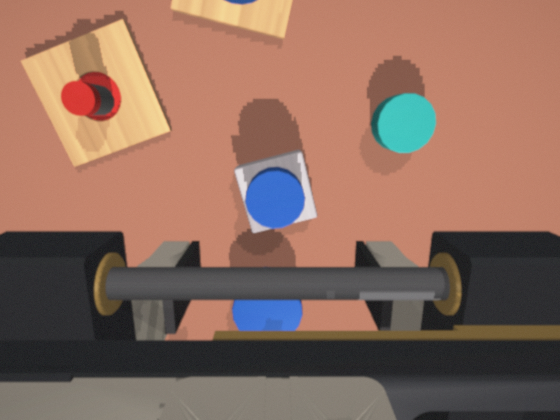

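The pad is at (274,197) and measures about 49 mm, so it is the right one. The larger blue disc at (267,310) is the decoy.

>>> {"name": "move_arm", "arguments": {"deltas": [[[0, 0, 0, 0, -0.001, 0.015, 0.07], [0, 0, 0, 0, -0.001, 0.038, 0.07], [0, 0, 0, 0, -0.001, 0.062, 0.07], [0, 0, 0, 0, -0.001, 0.084, 0.07], [0, 0, 0, 0, -0.001, 0.103, 0.07], [0, 0, 0, 0, -0.001, 0.117, 0.07], [0, 0, 0, 0, -0.001, 0.126, 0.07], [0, 0, 0, 0, -0.001, 0.132, 0.07], [0, 0, 0, 0, -0.001, 0.135, 0.07], [0, 0, 0, 0, -0.001, 0.137, 0.07], [0, 0, 0, 0, -0.001, 0.137, 0.07], [0, 0, 0, 0, -0.001, 0.137, 0.07]]], "force": 20}}

```text
t: 17.57
eef_pos: [0.4659, 0.2724, 0.0322]
ee_rot: [-3.141, 0.001, -1.572]
force: [-0.1, -0.5, 0.1]
width: 0.0701
```

>>> {"name": "move_arm", "arguments": {"deltas": [[[0, 0, 0, 0, 0, 0, 0.062], [0, 0, 0, 0, 0, 0, 0.056], [0, 0, 0, 0, 0, 0, 0.053], [0, 0, 0, 0, 0, 0, 0.05], [0, 0, 0, 0, 0, 0, 0.047], [0, 0, 0, 0, 0, 0, 0.042], [0, 0, 0, 0, 0, 0, 0.042], [0, 0, 0, 0, 0, 0, 0.042], [0, 0, 0, 0, 0, 0, 0.042], [0, 0, 0, 0, 0, 0, 0.042]]], "force": 20}}

```text
t: 18.4
eef_pos: [0.4656, 0.2722, 0.0316]
ee_rot: [-3.142, 0.0, -1.572]
force: [-2.0, 0.5, 3.8]
width: 0.0491
```

>>> {"name": "move_arm", "arguments": {"deltas": [[[0, 0, 0, 0, 0, -0.006, 0.042], [0, 0, 0, 0, 0, -0.02, 0.042], [0, 0, 0, 0, 0, -0.04, 0.042], [0, 0, 0, 0.008, -0.001, -0.06, 0.042], [0, 0, 0, 0.024, -0.004, -0.077, 0.042], [0, 0, 0, 0.05, -0.008, -0.087, 0.042], [0, 0, 0, 0.08, -0.012, -0.09, 0.042], [0, 0, 0, 0.11, -0.017, -0.09, 0.042], [0, 0, 0, 0.14, -0.021, -0.09, 0.042], [0, 0, 0, 0.165, -0.025, -0.09, 0.042], [0, 0, 0, 0.183, -0.028, -0.09, 0.042], [0, 0, 0, 0.189, -0.029, -0.09, 0.042]]]}}

```text
t: 19.4
eef_pos: [0.4941, 0.0807, 0.1216]
ee_rot: [3.141, -0.0, -1.574]
force: [0.4, 0.5, -0.6]
width: 0.0492
```

>>> {"name": "move_arm", "arguments": {"deltas": [[[0, 0, 0, 0, 0, 0, 0.042], [0, 0, 0, 0, 0, 0, 0.042]]]}}

```text
t: 19.57
eef_pos: [0.4944, 0.0831, 0.1216]
ee_rot: [-3.141, 0.0, -1.573]
force: [-0.5, 1.1, -1.7]
width: 0.0491
```

```bash
python3 - <<'E'
from w import *
im,c=grab("wrist"); cv2.imwrite("pics/w7.png",im); s=st(); print(s["t"],s["eef_pos"],s["ee_rot"],s["width"],s["force"])
blobs(im,c,'blue',.005)
E
```

```text
19.6167 [0.49444839 0.08355978 0.1215851 ] [-3.14147196e+00  1.27563063e-04 -1.57184372e+00] 0.04882403625150375 [ 0.23260994 -0.33535474 -1.2022022 ]
blue uv [277.5 199. ] xy [0.4933 0.0825] size [0.0584 0.0707] ang 89.9
```

View pics/w7.png

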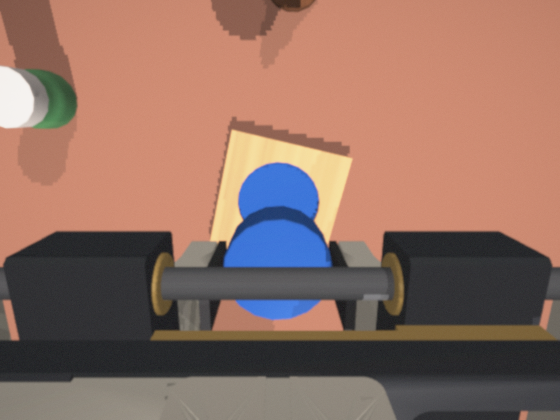

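The blue recess is centred at about u=278, with its upper edge at v=163 and the held pad directly over it. Lowering.

>>> {"name": "move_arm", "arguments": {"deltas": [[[0, 0, 0, 0, 0, 0.012, 0.042], [0, 0, 0, 0, 0, 0.03, 0.042], [0, 0, 0, 0, 0, 0.048, 0.042], [0, 0, 0, 0, 0, 0.065, 0.042], [0, 0, 0, 0, 0, 0.08, 0.042], [0, 0, 0, 0, 0, 0.091, 0.042], [0, 0, 0, 0, 0, 0.098, 0.042], [0, 0, 0, 0, 0, 0.103, 0.042], [0, 0, 0, 0, 0, 0.106, 0.042], [0, 0, 0, 0, 0, 0.1075, 0.042], [0, 0, 0, 0, 0, 0.1085, 0.042], [0, 0, 0, 0, 0, 0.1085, 0.042]]]}}

```text
t: 20.62
eef_pos: [0.4948, 0.0834, 0.0137]
ee_rot: [-3.141, 0.001, -1.572]
force: [-0.5, 0.1, -0.5]
width: 0.049
```

>>> {"name": "move_arm", "arguments": {"deltas": [[[0, 0, 0, 0, 0, 0.0005, 0.042], [0, 0, 0, 0, 0, 0.0005, 0.042], [0, 0, 0, 0, 0, 0.0005, 0.042]]]}}

```text
t: 20.87
eef_pos: [0.4948, 0.0834, 0.0136]
ee_rot: [-3.14, 0.001, -1.572]
force: [-2.9, 1.4, 7.6]
width: 0.0489
```

>>> {"name": "move_arm", "arguments": {"deltas": [[[0, 0, 0, 0, 0, 0, 0.052], [0, 0, 0, 0, 0, 0, 0.058], [0, 0, 0, 0, 0, 0, 0.064], [0, 0, 0, 0, 0, 0, 0.07], [0, 0, 0, 0, 0, -0.01, 0.07], [0, 0, 0, 0, 0, -0.03, 0.0876], [0, 0, 0, 0, 0, -0.055, 0.0876], [0, 0, 0, 0, 0, -0.085, 0.0876], [0, 0, 0, 0, 0, -0.115, 0.0876], [0, 0, 0, 0, 0, -0.14, 0.0876], [0, 0, 0, 0, 0, -0.156, 0.0876], [0, 0, 0, 0, 0, -0.156, 0.0876]]]}}

```text
t: 21.87
eef_pos: [0.4964, 0.0838, 0.1724]
ee_rot: [-3.136, 0.003, -1.571]
force: [1.2, 0.9, 0.5]
width: 0.0876
```

>>> {"name": "move_arm", "arguments": {"deltas": [[[0, 0, -2, -0.012, 0.002, 0, 0.0876], [0, 0, -4, -0.035, 0.006, 0, 0.0876], [0, 0, -6, -0.065, 0.011, 0, 0.0876], [0, 0, -8, -0.095, 0.016, 0, 0.0876], [0, 0, -10, -0.125, 0.021, 0, 0.0876], [0, 0, -12, -0.152, 0.025, 0, 0.0876], [0, 0, -14, -0.174, 0.029, 0, 0.0876], [0, 0, -14.5, -0.186, 0.031, 0, 0.0876], [0, 0, -14.5, -0.188, 0.031, 0, 0.0876], [0, 0, -14.5, -0.188, 0.031, 0, 0.0876]]]}}

```text
t: 22.7
eef_pos: [0.463, 0.2714, 0.1675]
ee_rot: [3.14, -0.001, -1.318]
force: [-0.6, -0.9, 0.0]
width: 0.0877
```

```bash
python3 - <<'E'
from w import *
im,c=grab("wrist"); s=st(); print(s["t"],s["eef_pos"],s["ee_rot"],s["width"]);cv2.imwrite("pics/w8.png",im)
blobs(im,c,'gray',.022); blobs(im,c,'blue',.028)
E
```

```text
22.75 [0.46310245 0.2706903  0.16770857] [ 3.14019761e+00 -8.59029914e-04 -1.31851380e+00] 0.08766020185553176
gray uv [275.  191.5] xy [0.464  0.2714] size [0.0622 0.0647] ang 14.5
```

View pics/w8.png

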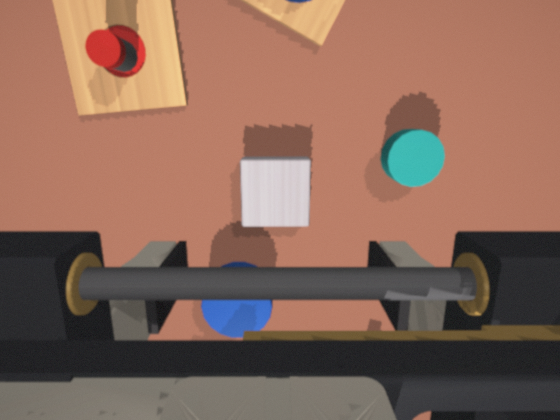

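The block is bare and square to the fingers, centred at (275,192). Descending to grasp it.

>>> {"name": "move_arm", "arguments": {"deltas": [[[0, 0, 0, 0, -0.001, 0.015, 0.0876], [0, 0, 0, 0, -0.001, 0.04, 0.0876], [0, 0, 0, 0, -0.001, 0.067, 0.0876], [0, 0, 0, 0, -0.001, 0.094, 0.0876], [0, 0, 0, 0, -0.001, 0.116, 0.0876], [0, 0, 0, 0, -0.001, 0.132, 0.0876], [0, 0, 0, 0, -0.001, 0.143, 0.0876], [0, 0, 0, 0, -0.001, 0.15, 0.0876], [0, 0, 0, 0, -0.001, 0.154, 0.0876], [0, 0, 0, 0, -0.001, 0.157, 0.0876], [0, 0, 0, 0, -0.001, 0.157, 0.0876], [0, 0, 0, 0, -0.001, 0.157, 0.0876]]], "force": 45}}

```text
t: 23.75
eef_pos: [0.4648, 0.2714, 0.012]
ee_rot: [-3.141, 0.0, -1.319]
force: [0.2, 0.1, 1.0]
width: 0.0877
```

>>> {"name": "move_arm", "arguments": {"deltas": [[[0, 0, 0, 0, 0, 0, 0.078], [0, 0, 0, 0, 0, 0, 0.071], [0, 0, 0, 0, 0, 0, 0.066], [0, 0, 0, 0, 0, 0, 0.063], [0, 0, 0, 0, 0, 0, 0.06], [0, 0, 0, 0, 0, 0, 0.053], [0, 0, 0, 0, 0, 0, 0.053], [0, 0, 0, 0, 0, 0, 0.053], [0, 0, 0, 0, 0, 0, 0.053], [0, 0, 0, 0, 0, 0, 0.053]]], "force": 45}}

```text
t: 24.58
eef_pos: [0.4647, 0.2715, 0.0117]
ee_rot: [-3.141, 0.0, -1.319]
force: [0.0, 0.2, 4.9]
width: 0.0614
```

>>> {"name": "move_arm", "arguments": {"deltas": [[[0, 0, 0, 0, 0, -0.004, 0.053], [0, 0, 0, 0, 0, -0.014, 0.053], [0, 0, 0, 0, 0, -0.03, 0.053], [0, 0, 0, 0, 0, -0.05, 0.053], [0, 0, 0, 0, 0, -0.072, 0.053], [0, 0, 0, 0.005, -0.001, -0.094, 0.053], [0, 0, 1, 0.018, -0.003, -0.115, 0.053], [0, 0, 2, 0.038, -0.006, -0.131, 0.053], [0, 0, 3, 0.064, -0.01, -0.142, 0.053], [0, 0, 4, 0.094, -0.014, -0.147, 0.053], [0, 0, 5, 0.126, -0.019, -0.148, 0.053], [0, 0, 6, 0.158, -0.023, -0.148, 0.053]]]}}

```text
t: 25.58
eef_pos: [0.5258, 0.1227, 0.1601]
ee_rot: [3.141, 0.001, -1.424]
force: [-0.1, 0.1, -6.5]
width: 0.0614
```

>>> {"name": "move_arm", "arguments": {"deltas": [[[0, 0, 1, 0.032, -0.008, 0, 0.053], [0, 0, 2, 0.065, -0.017, 0, 0.053], [0, 0, 3, 0.1, -0.026, 0, 0.053], [0, 0, 4, 0.135, -0.035, 0, 0.053], [0, 0, 5, 0.17, -0.044, 0, 0.053], [0, 0, 6, 0.204, -0.053, 0, 0.053], [0, 0, 7, 0.236, -0.061, 0, 0.053], [0, 0, 7, 0.264, -0.068, 0, 0.053], [0, 0, 7, 0.287, -0.074, 0, 0.053], [0, 0, 7, 0.303, -0.078, 0, 0.053], [0, 0, 7, 0.312, -0.081, 0, 0.053], [0, 0, 7, 0.312, -0.081, 0, 0.053]]]}}

```text
t: 26.58
eef_pos: [0.6519, -0.1742, 0.1587]
ee_rot: [3.14, 0.0, -1.548]
force: [0.7, 0.7, -6.5]
width: 0.0612
```

```bash
python3 - <<'E'
from w import *
im,c=grab("wrist"); cv2.imwrite("pics/w9.png",im); s=st(); print(s["t"],s["eef_pos"],s["ee_rot"],s["width"],s["force"])
blobs(im,c,'black',.005)
np.save("pics/w9.npy",np.array(c,dtype=object))
E
```

```text
26.6333 [ 0.65153823 -0.17298066  0.15874125] [ 3.13983855e+00  5.64099171e-04 -1.54699238e+00] 0.06169978734284032 [-0.06412928  0.80242362 -5.96288698]
black uv [466.5 233.5] xy [ 0.4709 -0.1372] size [0.1107 0.001 ] ang 1.3
black uv [ 87.5 233.5] xy [ 0.8287 -0.129 ] size [0.1104 0.001 ] ang 1.3
```

View pics/w9.png

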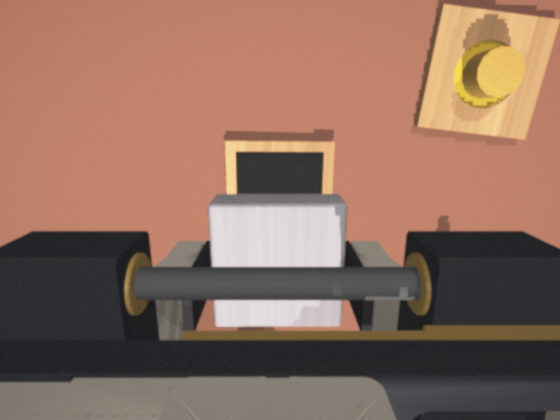

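The black recess shows at u 236–323 and v 152–195, with the tile's far edge at v=141 (u 225–334). The block is held squarely above it.

```bash
python3 - <<'E'
from w import *
im=cv2.imread("pics/w9.png"); c=np.load("pics/w9.npy",allow_pickle=True)
print(im[170,280])
k=(im.max(2)<75).astype(np.uint8); k[190:]=0;k[:145]=0;k[:,:232]=0;k[:,328:]=0
x,y,w,h=cv2.boundingRect(k); print(x,y,w,h)
for uv in((x,y),(x+w,y)): print(ray(c,uv,.0055))
for uv in((224.5,141),(334.5,141)): print(ray(c,uv,.007))
# gray block outline: top face at z=tcp-.0117+.022
s=st(); zt=s["eef_pos"][2]-.0115+.022
for uv in((210,202),(346,202),(214,326),(343,326)): print('blk',ray(c,uv,zt))
E
```

```text
[51 53 53]
237 153 85 37
[ 0.68722411 -0.20786208  0.0055    ]
[ 0.61180002 -0.20960581  0.0055    ]
[ 0.69793329 -0.2182201   0.007     ]
[ 0.60163363 -0.22045234  0.007     ]
blk [ 0.68104532 -0.20414523  0.16924125]
blk [ 0.62172908 -0.20550107  0.16924125]
blk [ 0.68070206 -0.14267122  0.16924125]
blk [ 0.61865575 -0.14404256  0.16924125]
```

>>> {"name": "move_arm", "arguments": {"deltas": [[[0, 0, 0, -0.0015, 0.001, 0.012, 0.053], [0, 0, 0, -0.0015, 0.001, 0.035, 0.053], [0, 0, 0, -0.0015, 0.001, 0.06, 0.053], [0, 0, 0, -0.0015, 0.001, 0.084, 0.053], [0, 0, 0, -0.0015, 0.001, 0.104, 0.053], [0, 0, 0, -0.0015, 0.001, 0.119, 0.053], [0, 0, 0, -0.0015, 0.001, 0.129, 0.053], [0, 0, 0, -0.0015, 0.001, 0.135, 0.053], [0, 0, 0, -0.0015, 0.001, 0.139, 0.053], [0, 0, 0, -0.0015, 0.001, 0.141, 0.053], [0, 0, 0, -0.0015, 0.001, 0.142, 0.053], [0, 0, 0, -0.0015, 0.001, 0.142, 0.053]]]}}

```text
t: 27.63
eef_pos: [0.6516, -0.1711, 0.0182]
ee_rot: [-3.141, -0.0, -1.545]
force: [0.4, 0.4, -6.4]
width: 0.0611
```

>>> {"name": "move_arm", "arguments": {"deltas": [[[0, 0, 0, 0, 0, 0.0005, 0.053], [0, 0, 0, 0, 0, 0.001, 0.053], [0, 0, 0, 0, 0, 0.001, 0.053]]]}}

```text
t: 27.88
eef_pos: [0.6513, -0.1712, 0.0169]
ee_rot: [-3.141, 0.0, -1.546]
force: [0.3, 0.3, -7.1]
width: 0.0613
```

>>> {"name": "move_arm", "arguments": {"deltas": [[[0, 0, 0, 0, 0, 0.0005, 0.053], [0, 0, 0, 0, 0, 0.001, 0.053], [0, 0, 0, 0, 0, 0.001, 0.053]]]}}

```text
t: 28.13
eef_pos: [0.6512, -0.1713, 0.0158]
ee_rot: [-3.141, -0.0, -1.546]
force: [-1.2, -0.3, -4.1]
width: 0.0611
```

>>> {"name": "move_arm", "arguments": {"deltas": [[[0, 0, 0, 0, 0, 0.0005, 0.053], [0, 0, 0, 0, 0, 0.0005, 0.053], [0, 0, 0, 0, 0, 0.0005, 0.053]]]}}

```text
t: 28.38
eef_pos: [0.6512, -0.1713, 0.0158]
ee_rot: [-3.141, -0.0, -1.545]
force: [-3.9, 1.2, 3.6]
width: 0.0615
```

Contact is made with the recess floor, so I release, lift clear and swing aside to let the cameras check all four parts.

>>> {"name": "move_arm", "arguments": {"deltas": [[[0, 0, 0, 0, 0, 0, 0.066], [0, 0, 0, 0, 0, 0, 0.072], [0, 0, 0, 0, 0, 0, 0.078], [0, 0, 0, 0, 0, 0, 0.084], [0, 0, 0, 0, 0, 0, 0.0876], [0, 0, 0, 0, 0, -0.01, 0.0876], [0, 0, 0, 0, 0, -0.03, 0.0876], [0, 0, 0, 0, 0, -0.06, 0.0876], [0, 0, 0, 0, 0, -0.09, 0.0876], [0, 0, 0, 0, 0, -0.12, 0.0876], [0, 0, 0, 0, 0, -0.15, 0.0876], [0, 0, 0, 0, 0, -0.16, 0.0876]]]}}

```text
t: 29.38
eef_pos: [0.6533, -0.1717, 0.1815]
ee_rot: [-3.134, -0.002, -1.545]
force: [1.3, 0.5, 0.3]
width: 0.0876
```

>>> {"name": "move_arm", "arguments": {"deltas": [[[0, 0, 0, 0.025, 0.02, -0.01, 0.0876], [0, 0, 0, 0.05, 0.04, -0.02, 0.0876], [0, 0, 0, 0.075, 0.06, -0.03, 0.0876], [0, 0, 0, 0.1, 0.08, -0.04, 0.0876], [0, 0, 0, 0.13, 0.1, -0.05, 0.0876], [0, 0, 0, 0.16, 0.12, -0.05, 0.0876], [0, 0, 0, 0.19, 0.145, -0.05, 0.0876], [0, 0, 0, 0.22, 0.17, -0.05, 0.0876], [0, 0, 0, 0.25, 0.195, -0.05, 0.0876], [0, 0, 0, 0.28, 0.21, -0.05, 0.0876], [0, 0, 0, 0.3, 0.22, -0.05, 0.0876], [0, 0, 0, 0.3, 0.22, -0.05, 0.0876]]]}}

```text
t: 30.38
eef_pos: [0.4363, -0.48, 0.2253]
ee_rot: [3.141, -0.001, -1.549]
force: [-0.2, 0.1, 0.6]
width: 0.0874
```

```bash
python3 - <<'E'
from w import *
s=st(); print(s["t"],s["eef_pos"],s["width"],s["force"])
im,c=grab("top"); im2,c2=grab("scene")
crop=cv2.resize(im[110:310,150:500],None,fx=2,fy=2,interpolation=cv2.INTER_CUBIC)
cv2.imwrite("pics/t10.png",crop); cv2.imwrite("pics/s10.png",cv2.resize(im2[120:320,90:490],None,fx=2,fy=2,interpolation=cv2.INTER_CUBIC))
# expected centres of each part's top on its plaque
H=dict(red=(.622,.1884,.04),yel=(.480,-.2795,.028),blue=(.4945,.083,.028),blk=(.651,-.172,.026))
for n,p in H.items(): print(n,'top',np.round((proj(c,p)-[150,110])*2),'scene',np.round((proj(c2,p)-[90,120])*2))
E
```

```text
30.3833 [ 0.43628406 -0.47997197  0.22531326] 0.08740477097140198 [-0.16042465  0.06710255  0.63670263]
red top [139. 117.] scene [494. 308.]
yel top [603. 246.] scene [116.  87.]
blue top [246. 241.] scene [422. 177.]
blk top [489.  84.] scene [127. 237.]
```

View pics/t10.png

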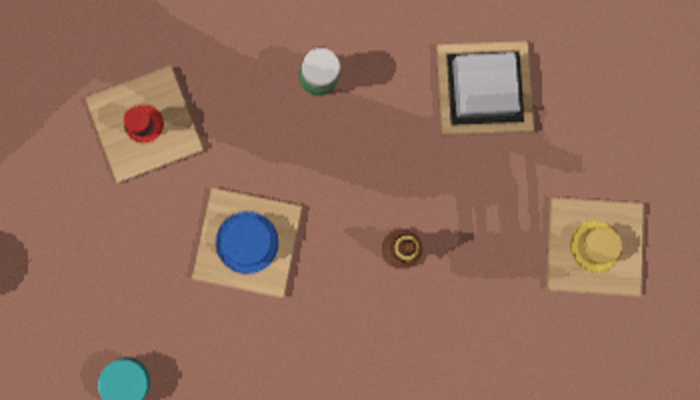

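View pics/s10.png

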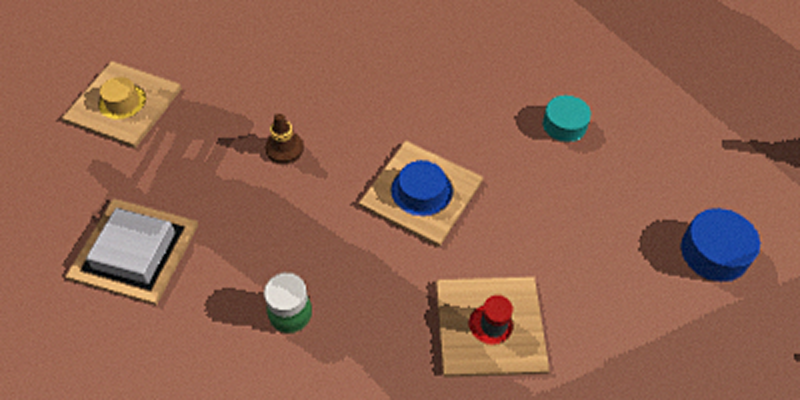

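The two final views match the predicted part-top pixels: pusher (139,117), die (603,243), pad (247,241) and block (487,84) in the top crop, each within a few pixels (about 2–3 mm). All four parts lie upright in their recesses, and the cone and jar stand where they were. Handing in.

```bash
python3 -c "
from station import arm
print(arm.job_done())"
```

```text
the job is handed in; nothing more can be done
None
```

I took the stack apart from the top down and put each part in its own plaque: pusher in red, die in yellow, pad in blue, block squarely in black. Each part was lowered until the wrist force showed contact with the recess floor, then released. The job was handed in at about t = 30.5 s, well inside the 109 s limit. No verdict is reported at hand-in.

- **Final check:** the top and scene views show all four parts upright inside their recesses. In the top view the part tops sit about 2–3 mm or less from where I expected them, against the 13 mm allowed.
- **Left alone:** the cone, the jar, the turquoise disc and the larger blue disc look undisturbed in those views. I judged this by eye rather than measuring it. The arm was clear of everything.
- **Disagreements:**
  - The top and wrist cameras differed by up to about 3 mm on the plaque positions, so I aimed at values between them.
  - One wrist reading put the die about 3 mm off, most likely because it merged with the yellow recess floor. The final views did not bear it out.

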